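# Close the storage jar with its wooden lid

## Task

The wooden lid is lying on top of the carton between two open jars. Move it onto the larger jar, the one it fits, so that its plug drops into the mouth and the lid sits fully down and level on the rim, then let go. Leave both jars standing about where they are, and do not let the lid fall on the bench.

Things in the scene. Friction and masses are not known exactly. Their poses are not given: they have to be found in the camera images.
- cover: round dark-wood lid, 0.17 kg: disc 132 mm in diameter, 15 mm thick, lower edge bevelled 3 mm, with a tapered plug beneath (5 mm deep, 102 mm in diameter at its lower face, 108 mm at the disc). Origin at the centre of the plug's lower face, z up; disc from z = 5 to 20 mm. Starts plug down on the carton; seated, the disc rests on the rim, the origin 5 mm below it
- jar: the larger open jar of white ceramic, round and straight: 122 mm outside diameter, 90 mm high, wall 5 mm, mouth 112 mm inside, about 0.8 kg, loose on the bench. Origin at the centre of its underside, z up
- jar_rim (a point): centre of the larger jar's mouth, at the height of its rim (90 mm above the bench), axes as the jar's
- small_jar: the smaller open jar of white ceramic: 92 mm outside diameter, 80 mm high, mouth 82 mm, too small for the lid, loose. Origin at the centre of its underside
- carton: closed brown cardboard carton, 150 x 150 mm, 91 mm high (1 mm above the larger jar's rim), heavy, does not move. Origin at the centre of its underside, x and y along its sides. One jar stands beside its +y side, the other beside its -y side (either way round), 10 to 50 mm away from it
Things that resemble listed ones, but are neither listed nor needed, are in the scene too. What is shaped like the small_jar but green, orange or pink is not meant.

How it is judged:
At the end, for the whole second after the job is handed in: Lid at rest and released on the larger jar: origin 3 to 7 mm below the rim, within 8 mm of the mouth's centre, level within 0.03 rad. Larger jar on the bench and upright within 0.035 rad, smaller one within 0.05 rad, each within 50 mm of its start (z of cover in the frame of jar_rim between -0.007 and -0.003 m and horizontal distance between cover and jar_rim below 0.008 m and angle between cover's own z axis and vertical below 0.03 rad and angle between jar's own z axis and vertical below 0.035 rad and height (world z) of jar below 0.006 m and distance of each of jar, small_jar from where it was at the start of the episode below 0.05 m and angle between small_jar's own z axis and vertical below 0.05 rad and linear speed of each of cover, jar below 0.01 m/s); the robot touches nothing.
It fails at once if a jar is tipped by more than 0.3 rad (angle between any of jar, small_jar's own z axis and vertical above 0.3 rad).
It fails at once if the lid falls from the carton or jar (its origin below 55 mm) (height (world z) of cover below 0.055 m).
It also fails if it takes over 51 s, if anything falls off the work surface, if the arm or the gripper's body presses on something with over 40 N, if the wrist force passes 120 N, or if a joint passes its speed limit or range.

## Robot

A 7-joint arm with a two-finger parallel gripper is mounted at the origin on the work surface. World frame = base frame: x ahead of the robot, y to its left, z up, the work surface at z = 0. Lengths are in m, angles in rad, forces in N, time in s.
With the tool pointing down it reaches from about 0.4 to 0.875 m from the base axis. Payload 4.4 kg.
Tool frame: the origin (TCP) lies midway between the tips of the shut fingers; the grasp point (between the pads) lies 19 mm behind it; z points along the fingers, y is the line along which they close (so a half turn about z gives the same grasp; the last joint's range is limited). The gripper opens to 85 mm and grips with 20 to 120 N. Pads are 22 mm wide; open, the fingers measure 114 mm over their backs; the gripper's body (76 mm by 85 mm) begins 54 mm behind the grasp point. The pads swing forward as they close: fully open they stand 13 mm farther back than shut.
Start: joints at [1.236, 0.628, 0.038, 1.517, -0.027, 0.996, -0.02], TCP at [0.173, -0.627, 0.231] pointing down, gripper open.
Joint ranges: [-3.06, 3.06], [-0.37, 2.12], [-1.25, 1.32], [0.18, 2.47], [-1.1, 4.24], [0.23, 1.98], [-2.94, 2.94]. Speed limits (rad/s): [2.57, 2.57, 3.14, 3.14, 3.14, 3.14, 3.14].

## Interface

Orientations are given as [roll, pitch, yaw] about the fixed x, y, z axes, in that order (R = Rz(yaw) Ry(pitch) Rx(roll)).
In Python, from workcell import manip, eyes, job, finder gives the robot as it stands.
- The arm moves only by the tool send_rows, never from a script. Its arguments are lists of equal length, an entry for each row: "translation": the shift along the world's x, y, z in m, a list of three; "twist": the turn, a rotation vector about the world's x, y, z in rad, a list of three; "grip": the finger opening in m, from 0 to 0.0854. In form: {"translation": [[x, y, z], ...], "twist": [[wx, wy, wz], ...], "grip": [grip, ...]}. A call has 1 to 12 rows; each row is the pose to reach, as a shift and turn from the pose commanded when the call began; what a row does not reach only later rows make up. A row lasts 1/10 s, in which the tool goes at most 50 mm and 8.59 degrees, less where a joint would pass 70% of its speed; a pose out of reach is approached as far as the arm can. A call with a gripper value outside its range is refused whole. The fingers move at their own pace and stop on an object; "force" is the grip in N (left out, the last holds). Time passes only in rows, so rows that repeat a pose let the fingers close. It gives the time, the measured TCP pose, the force, the opening and the grip force at its end, in the units of the state.
- manip.get_state(): the state, without advancing time (a new reading comes with each control period).
- eyes.read_camera(name): name is "scene" or "top"; returns the picture (384x512x3 uint8, red, green, blue); there is no depth.
- eyes.camera_model(name): a dict with "intrinsics" (3x3 intrinsics, pixels), "dist" ([k1, k2, p1, p2, k3] as OpenCV has them; the pictures are not rectified), "R" (3x3) and "t" (3): a world point X has camera coordinates R X + t. Camera axes: x right, y down, z forward; pixel columns grow to the right and rows downward; lengths in m; the calibration is good to about 2 mm. A picture is of the moment at which its call begins. camera_model takes no time and is no camera call.
- job.finish_job(): hands the job in; it is judged then, once.
Trained networks look in the newest picture that a camera, given by its name, has taken for a name from the list of things; names that differ only in an ending like _2 or _b are one class to them, and where a whole thing is asked for, a point or a joint stands for the part that bears it (a point fixed in the world has none). Each returns a list of dicts, best first, with "score" (0 to 1); they miss things now and then, are a little off and sometimes report something else, mostly with a low value. They report only what shows in the picture. A call takes as long as a camera call. They do not tell look-alikes from the thing itself.
- finder.find_in(name, camera): "position" ([column, row] in pixels, amid what is visible of it).
- finder.outline_of(name, camera): "region" (384x512 bool, what is visible of it) and "position" ([column, row] in pixels, amid what is visible of it).
The state is a dict: "clock": time; "joints": joint angles; "qvel": joint speeds; "joint_efforts": joint torques, N m; "eef_pos": TCP position; "tool_rot": TCP orientation; "wrist_force": force on the tool from outside, world axes, zero at the start; "ft_torque": the same for the moment, N m; "gripper_width": opening from 0.0 (shut) to 1.0 (fully open); "grip_force": force on a finger pad.
Only numpy, scipy, OpenCV 4.12 (cv2) and the standard library are available. Lean on these libraries where they do the work, as an engineer would, in place of code of your own. Each camera call takes 0.05 s, during which the arm holds its last target. There are 200 camera calls.

## Working session

There is one attempt and no reset: what is moved stays moved. The work goes in short steps, Python scripts to look and compute and a tool call to move; the robot and the scene stay as the last step left them, time stands still between calls to the robot, and variables do not carry over. Pictures are saved under pics/ and viewed, at most 10 in all, crops included, and the job is handed in when it is done.

Besides the shell and the picture viewer there is one more tool, called as name(argument=value, ...) on one line, values as JSON. send_rows: Moves the arm, as the interface text tells. Its arguments: {"type":"object","properties":{"translation":{"type":"array","items":{"type":"array","items":{"type":"number"}}},"twist":{"type":"array","items":{"type":"array","items":{"type":"number"}}},"grip":{"type":"array","items":{"type":"number"}},"force":{"type":"number"}},"required":["translation","twist","grip"]}

```bash
mkdir -p pics; cat > h.py <<'E'
import numpy as np, cv2
from workcell import manip, eyes, job, finder
def ray(cam,px):
    m=eyes.camera_model(cam);K=np.array(m["intrinsics"]);R=np.array(m["R"]);t=np.array(m["t"])
    u=cv2.undistortPoints(np.array(px,float).reshape(-1,1,2),K,np.array(m["dist"],float)).reshape(-1,2)
    d=np.c_[u,np.ones(len(u))]@R
    return -R.T@t,d
def onz(cam,px,z):
    c,d=ray(cam,px); return c+d*((z-c[2])/d[:,2:3])
def save(n,im): cv2.imwrite("pics/"+n,cv2.cvtColor(im,cv2.COLOR_RGB2BGR))
E
python3 - <<'E'
from h import *
a=eyes.read_camera("scene");b=eyes.read_camera("top")
save("scene0.png",a);save("top0.png",b)
for c in("top","scene"):
    print(c,np.round(ray(c,[[256,192]])[0],3))
    for n,z in(("cover",.111),("jar",.09),("small_jar",.08),("carton",.091)):
        for f in finder.outline_of(n,c)[:3]:
            print(n,round(f["score"],2),np.round(f["position"]),np.round(onz(c,[f["position"]],z)[0],3),f["region"].sum())
s=manip.get_state();print(s)
E
```

```text
top [ 0.449 -0.012  0.938]
cover 0.63 [237. 204.] [0.586 0.029 0.111] 3224
jar 0.6 [160. 234.] [0.536 0.194 0.09 ] 2939
small_jar 0.88 [261. 125.] [ 0.763 -0.032  0.08 ] 1616
small_jar 0.7 [302. 187.] [ 0.618 -0.109  0.08 ] 1696
small_jar 0.69 [327. 248.] [ 0.485 -0.149  0.08 ] 1620
carton 0.74 [220. 230.] [0.537 0.069 0.091] 2021
scene [1.195 0.278 0.508]
cover 0.89 [295. 182.] [0.601 0.044 0.111] 2406
jar 0.89 [383. 218.] [0.596 0.21  0.09 ] 4361
jar 0.23 [297. 219.] [0.678 0.084 0.09 ] 4348
small_jar 0.91 [148. 175.] [ 0.686 -0.235  0.08 ] 1485
small_jar 0.73 [215. 189.] [ 0.661 -0.093  0.08 ] 2174
small_jar 0.69 [244. 157.] [ 0.523 -0.11   0.08 ] 1464
carton 0.93 [297. 217.] [0.674 0.082 0.091] 4469
{'clock': 0.5, 'joints': array([ 1.23619922,  0.62840432,  0.03848362,  1.5174346 , -0.02695943,
        0.99630105, -0.01999782]), 'qvel': array([ 1.11533481e-03, -4.45245325e-04, -1.01861560e-03,  7.87686917e-04,
        1.77977720e-04,  1.05804407e-05,  1.87151819e-03]), 'joint_efforts': array([-2.68600204e-03, -5.62802696e+01,  1.22415483e+00, -1.93603384e+01,
        1.10665648e-02,  2.65199749e-03, -3.10104770e-05]), 'eef_pos': array([ 0.17264308, -0.62664669,  0.23129923]), 'tool_rot': array([-3.14156296e+00, -1.05859016e-05,  2.68808802e-01]), 'wrist_force': array([-0.44606603,  1.12193681, -0.40483082]), 'ft_torque': array([ 0.03952717, -0.01667452,  0.01088611]), 'grip_force': 0.0, 'gripper_width': 1.0024235486081696}
```

View pics/top0.png

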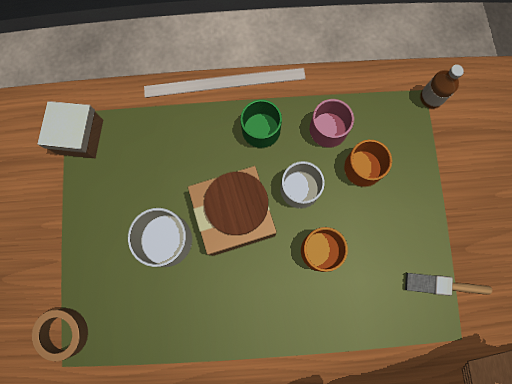

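View pics/scene0.png

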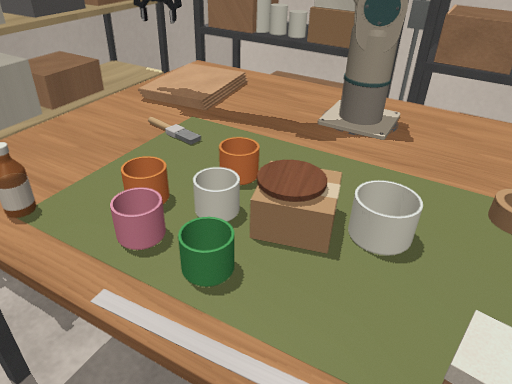

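Top view: the dark lid is at (237,204) on the carton. The larger white jar is at (157,237) and the small white jar at (302,185). Look-alikes are the green (261,123), pink (332,122) and orange (367,163), (325,249) cups, plus a wooden ring at (60,334). I choose the white jar at (157,237), which matches the scene view at (384,217). The lid is wider than the gripper opens, so I'll cradle its rear edge with both open fingers and slide it across. First I'll fit the silhouettes.

```bash
cat >> h.py <<'E'
from scipy.optimize import minimize
def proj(cam,P):
    m=eyes.camera_model(cam)
    return cv2.projectPoints(np.array(P,float),cv2.Rodrigues(np.array(m["R"]))[0],np.array(m["t"],float),np.array(m["intrinsics"]),np.array(m["dist"],float))[0].reshape(-1,2)
A=np.linspace(0,2*np.pi,72,endpoint=False)
def cyl(x,y,r,z0,z1): return np.vstack([np.c_[x+r*np.cos(A),y+r*np.sin(A),0*A+z] for z in(z0,z1)])
def mask(cam,P):
    h=cv2.convexHull(np.float32(proj(cam,P))); M=np.zeros((384*4,512*4),np.uint8)
    cv2.fillPoly(M,[np.int32(np.round(h*64+24))],1,shift=4) ; return cv2.resize(M*255.,(512,384),interpolation=cv2.INTER_AREA)/255
def fit(cams,regs,f,p0,step):
    def cost(p): return sum(1-np.minimum(mask(c,f(p)),r).sum()/np.maximum(mask(c,f(p)),r).sum() for c,r in zip(cams,regs))
    s=np.vstack([p0]+[np.array(p0)+np.eye(len(p0))[i]*step[i] for i in range(len(p0))])
    r=minimize(cost,p0,method="Nelder-Mead",options=dict(initial_simplex=s,xatol=1e-4,fatol=1e-5)); return r.x,r.fun
def best(n,cam,p):  # outline whose centre is nearest expected world point
    q=proj(cam,[p])[0]; L=finder.outline_of(n,cam)
    if not L: return None
    return min(L,key=lambda f:np.hypot(*(np.array(f["position"])-q)))["region"].astype(float)
E
cat > m.py <<'E'
from h import *
import sys
im=eyes.read_camera("top");eyes.read_camera("scene")
for n,r,z0,z1,g in(("cover",.066,.096,.111,(.586,.029)),("jar",.061,0,.09,(.54,.19)),("small_jar",.046,0,.08,(.61,-.10))):
    R={c:best(n,c,(*g,(z0+z1)/2)) for c in("top","scene")}
    for cs in(["top"],["scene"],["top","scene"]):
        x,c=fit(cs,[R[k] for k in cs],lambda p:cyl(*p,r,z0,z1),g,(.02,.02)); print(n,cs,np.round(x,4),round(c,3))
    if n=="cover": C=R
cr={c:np.maximum(best("carton",c,(.57,.05,.06)),C[c]) for c in C}
def box(p):
    x,y,a=p; c,s=np.cos(a),np.sin(a)
    return [[x+c*u-s*v,y+s*u+c*v,z] for u in(-.075,.075) for v in(-.075,.075) for z in(0,.091)]
print("carton",fit(["top","scene"],[cr["top"],cr["scene"]],box,(.57,.04,.2),(.02,.02,.2)))
save("crop.png",cv2.resize(im[140:290,110:340],None,fx=3,fy=3))
E
python3 m.py
```

```text
cover ['top'] [0.5887 0.0327] 0.033
cover ['scene'] [0.5832 0.0295] 0.063
cover ['top', 'scene'] [0.5884 0.0324] 0.118
jar ['top'] [0.5327 0.204 ] 0.027
jar ['scene'] [0.5258 0.2014] 0.035
jar ['top', 'scene'] [0.532  0.2023] 0.083
small_jar ['top'] [ 0.6287 -0.1118] 0.025
small_jar ['scene'] [ 0.6206 -0.116 ] 0.122
small_jar ['top', 'scene'] [ 0.6281 -0.1114] 0.167
carton (array([0.57907242, 0.04383265, 0.24961355]), np.float64(0.10164866824943108))
```

View pics/crop.png

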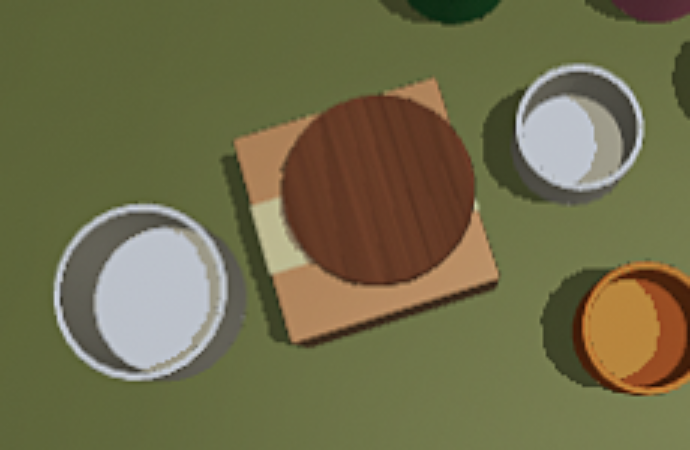

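send_rows(translation=[[0.03, 0.038, 0], [0.06, 0.077, 0], [0.09, 0.116, 0], [0.12, 0.155, 0], [0.15, 0.194, 0], [0.18, 0.233, 0], [0.21, 0.272, 0], [0.24, 0.311, 0], [0.27, 0.35, 0], [0.3, 0.39, 0], [0.33, 0.43, 0], [0.36, 0.47, 0]], twist=[[0, 0, 0.12], [0, 0, 0.24], [0, 0, 0.36], [0, 0, 0.48], [0, 0, 0.6], [0, 0, 0.72], [0, 0, 0.84], [0, 0, 0.96], [0, 0, 1.08], [0, 0, 1.2], [0, 0, 1.32], [0, 0, 1.44]], grip=[0.0854, 0.0854, 0.0854, 0.0854, 0.0854, 0.0854, 0.0854, 0.0854, 0.0854, 0.0854, 0.0854, 0.0854])

```text
clock: 2.2
eef_pos: [0.5337, -0.1552, 0.2316]
tool_rot: [3.141, 0.001, 1.713]
wrist_force: [0.2, -0.6, 0.0]
gripper_width: 0.995
grip_force: 0.0
```

The crop shows the larger white jar at (140,292) and the smaller at (578,127) in crop pixels, with the lid between them on the carton at (378,190). That confirms the choice.

send_rows(translation=[[0.03, 0.04, 0], [0.06, 0.08, 0], [0.08, 0.108, 0], [0.08, 0.108, -0.04], [0.08, 0.108, -0.08], [0.08, 0.108, -0.11], [0.08, 0.108, -0.125], [0.08, 0.108, -0.135], [0.08, 0.108, -0.145], [0.08, 0.108, -0.145]], twist=[[0, 0, 0.1], [0, 0, 0.18], [0, 0, 0.18], [0, 0, 0.18], [0, 0, 0.18], [0, 0, 0.18], [0, 0, 0.18], [0, 0, 0.18], [0, 0, 0.18], [0, 0, 0.18]], grip=[0.0854, 0.0854, 0.0854, 0.0854, 0.0854, 0.0854, 0.0854, 0.0854, 0.0854, 0.0854])

```text
clock: 3.2
eef_pos: [0.6126, -0.0488, 0.0861]
tool_rot: [-3.141, -0.0, 1.889]
wrist_force: [0.2, -0.1, 1.2]
gripper_width: 1.0
grip_force: 0.0
```

```bash
python3 - <<'E'
from h import *
a=eyes.read_camera("scene");b=eyes.read_camera("top")
p=manip.get_state()["eef_pos"];print(p,proj("scene",[p]),proj("top",[p]))
save("v1.png",np.hstack([cv2.resize(a[100:260,170:370],(400,320)),cv2.resize(b[120:280,170:370],(400,320))]))
E
```

```text
[ 0.61338027 -0.04870067  0.08723702] [[247.40486254 181.28206728]] [[274.20175624 190.22205895]]
```

View pics/v1.png

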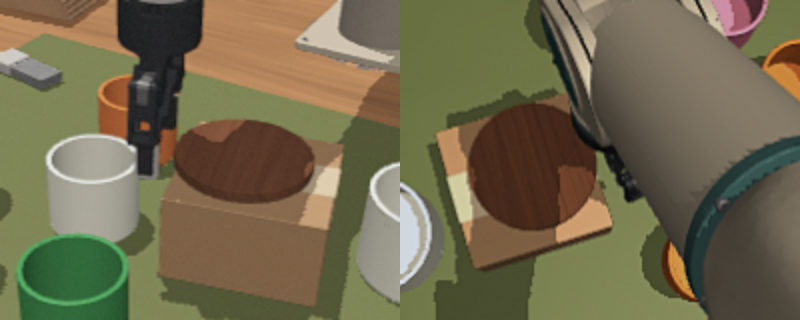

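```bash
python3 - <<'E'
from h import *
c,s=np.cos(np.deg2rad(18.2)),np.sin(np.deg2rad(18.2))
for z in(.086,.092,.099,.105):
  for f in (-.011,.011):
    print(z,f,[np.round((q-[170,100])*2) for q in proj("scene",[[.613+l*c-f*s,-.049+l*s+f*c,z] for l in(.0425,.057)])])
E
```

```text
0.086 -0.011 [array([134., 186.]), array([130., 194.])]
0.086 0.011 [array([157., 189.]), array([154., 198.])]
0.092 -0.011 [array([134., 180.]), array([130., 189.])]
0.092 0.011 [array([157., 183.]), array([154., 192.])]
0.099 -0.011 [array([134., 174.]), array([130., 183.])]
0.099 0.011 [array([157., 177.]), array([154., 186.])]
0.105 -0.011 [array([134., 168.]), array([130., 177.])]
0.105 0.011 [array([157., 172.]), array([154., 180.])]
```

send_rows(translation=[[-0.003, 0.009, -0.004], [-0.0055, 0.017, -0.004], [-0.0075, 0.0235, -0.004], [-0.009, 0.028, -0.004], [-0.011, 0.033, -0.004], [-0.013, 0.04, -0.004], [-0.0155, 0.047, -0.004], [-0.018, 0.055, -0.004], [-0.0205, 0.0625, -0.004], [-0.023, 0.07, -0.004], [-0.0255, 0.078, -0.004], [-0.0255, 0.078, -0.004]], twist=[[0, 0, 0], [0, 0, 0], [0, 0, 0], [0, 0, 0], [0, 0, 0], [0, 0, 0], [0, 0, 0], [0, 0, 0], [0, 0, 0], [0, 0, 0], [0, 0, 0], [0, 0, 0]], grip=[0.0854, 0.0854, 0.0854, 0.0854, 0.0854, 0.0854, 0.0854, 0.0854, 0.0854, 0.0854, 0.0854, 0.0854])

```text
clock: 4.5
eef_pos: [0.5865, 0.0316, 0.0823]
tool_rot: [-3.141, -0.002, 1.891]
wrist_force: [1.0, 0.0, 0.2]
gripper_width: 1.003
grip_force: 0.0
```

```bash
cat > v.py <<'E'
from h import *
import sys
a=eyes.read_camera("scene");b=eyes.read_camera("top")
save(sys.argv[1],np.hstack([cv2.resize(a[100:260,240:440],(400,320)),cv2.resize(b[140:300,100:300],(400,320))]))
print(manip.get_state()["eef_pos"],manip.get_state()["wrist_force"])
z=float(sys.argv[2]);g=(float(sys.argv[3]),float(sys.argv[4]))
for n,r,z0,z1,g in(("cover",.066,z,z+.015,g),("jar",.061,0,.09,(.532,.203))):
  for c in("top","scene"):
    R=best(n,c,(*g,(z0+z1)/2))
    if R is not None: x,k=fit([c],[R],lambda p:cyl(*p,r,z0,z1),g,(.02,.02)); print(n,c,np.round(x,4),round(k,3))
E
python3 v.py v2.png .096 .57 .09
```

```text
[0.58689674 0.02992425 0.08219025] [-0.00315683  0.45839483 -0.07241437]
cover top [0.5672 0.0966] 0.54
cover scene [0.5611 0.0878] 0.118
jar top [0.5326 0.2028] 0.093
jar scene [0.5268 0.2015] 0.045
```

View pics/v2.png

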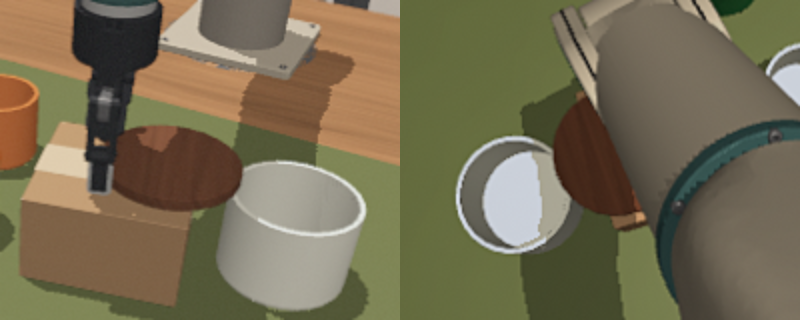

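The lid is cradled and sliding: in the left panel it is at (178,167), reaching toward the jar at (303,200). Its offset from the jar agrees with the plan.

send_rows(translation=[[-0.0025, 0.008, 0], [-0.005, 0.016, 0], [-0.0075, 0.024, 0], [-0.01, 0.032, 0], [-0.0125, 0.04, 0], [-0.015, 0.048, 0], [-0.0175, 0.056, 0], [-0.02, 0.064, 0], [-0.022, 0.072, 0], [-0.0245, 0.08, 0], [-0.0265, 0.086, 0], [-0.0265, 0.086, 0]], twist=[[0, 0, 0], [0, 0, 0], [0, 0, 0], [0, 0, 0], [0, 0, 0], [0, 0, 0], [0, 0, 0], [0, 0, 0], [0, 0, 0], [0, 0, 0], [0, 0, 0], [0, 0, 0]], grip=[0.0854, 0.0854, 0.0854, 0.0854, 0.0854, 0.0854, 0.0854, 0.0854, 0.0854, 0.0854, 0.0854, 0.0854])

```text
clock: 6.0
eef_pos: [0.5603, 0.1169, 0.0824]
tool_rot: [3.141, -0.001, 1.891]
wrist_force: [0.7, -0.2, 0.2]
gripper_width: 1.002
grip_force: 0.0
```

```bash
python3 v.py v3.png .096 .54 .175
```

```text
[0.56062428 0.11546188 0.08231935] [-0.10612182  0.41987493  0.69359679]
cover scene [0.5359 0.1761] 0.177
jar scene [0.5278 0.2028] 0.363
```

View pics/v3.png

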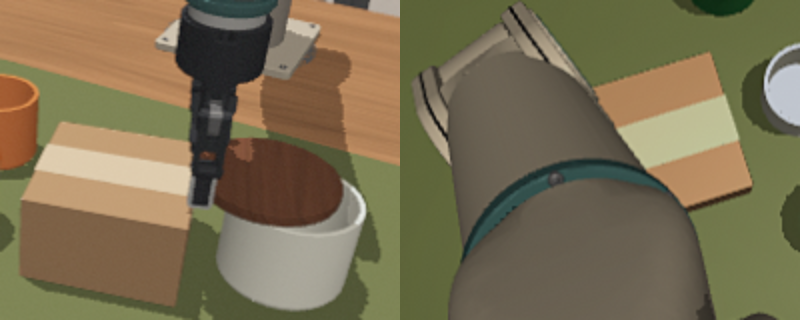

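The lid now bridges onto the jar's near rim, lid (280,182) and jar (290,240) in the left panel, with about 28 mm left to go.

send_rows(translation=[[-0.0008, 0.003, 0], [-0.0016, 0.006, 0], [-0.0025, 0.009, 0], [-0.0034, 0.012, 0], [-0.0042, 0.0145, 0], [-0.005, 0.017, 0], [-0.0058, 0.0195, 0], [-0.0065, 0.022, 0], [-0.0072, 0.024, 0], [-0.0078, 0.026, 0], [-0.0082, 0.027, 0], [-0.0082, 0.027, 0]], twist=[[0, 0, 0], [0, 0, 0], [0, 0, 0], [0, 0, 0], [0, 0, 0], [0, 0, 0], [0, 0, 0], [0, 0, 0], [0, 0, 0], [0, 0, 0], [0, 0, 0], [0, 0, 0]], grip=[0.0854, 0.0854, 0.0854, 0.0854, 0.0854, 0.0854, 0.0854, 0.0854, 0.0854, 0.0854, 0.0854, 0.0854])

```text
clock: 7.5
eef_pos: [0.5524, 0.1429, 0.0824]
tool_rot: [3.141, -0.001, 1.889]
wrist_force: [-0.3, -0.5, -0.1]
gripper_width: 0.999
grip_force: 0.0
```

```bash
python3 v.py v4.png .090 .532 .202
```

```text
[0.55245936 0.14249137 0.08236395] [ 0.49313016 -0.3644095   0.08132248]
cover scene [0.526  0.2026] 0.167
jar scene [0.5264 0.2019] 0.476
```

View pics/v4.png

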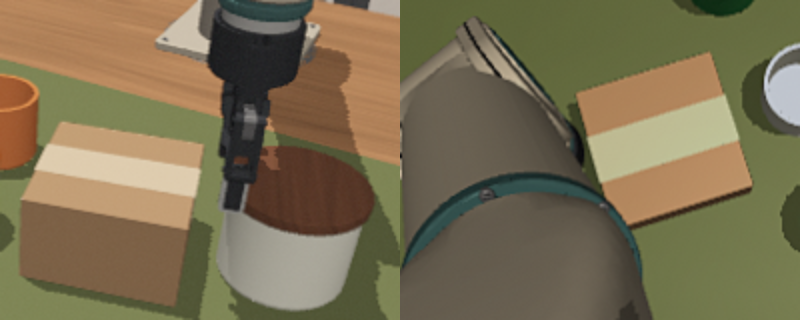

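The lid looks seated on the jar at (305,190). I'll back off, clear the view and verify.

send_rows(translation=[[0.003, -0.01, 0], [0.006, -0.02, 0], [0.012, -0.04, 0], [0.012, -0.045, 0.02], [0.012, -0.05, 0.06], [0.012, -0.07, 0.1], [0.012, -0.11, 0.13], [0.012, -0.155, 0.14], [0.012, -0.2, 0.14], [0.012, -0.245, 0.14], [0.012, -0.29, 0.14], [0.012, -0.32, 0.14]], twist=[[0, 0, 0], [0, 0, 0], [0, 0, 0], [0, 0, 0], [0, 0, 0], [0, 0, 0], [0, 0, 0], [0, 0, 0], [0, 0, 0], [0, 0, 0], [0, 0, 0], [0, 0, 0]], grip=[0.0854, 0.0854, 0.0854, 0.0854, 0.0854, 0.0854, 0.0854, 0.0854, 0.0854, 0.0854, 0.0854, 0.0854])

```text
clock: 9.0
eef_pos: [0.5631, -0.1838, 0.2222]
tool_rot: [-3.14, 0.002, 1.883]
wrist_force: [-0.3, -0.3, 0.1]
gripper_width: 1.002
grip_force: 0.0
```

```bash
cat > w.py <<'E'
from h import *
a=eyes.read_camera("scene");b=eyes.read_camera("top")
save("v5.png",np.hstack([cv2.resize(a[150:260,320:460],(400,314)),cv2.resize(b[170:280,90:230],(400,314))]))
for c in("top","scene"):
  R=best("cover",c,(.53,.2,.1))
  for z in(.086,.09,.094):
    x,k=fit([c],[R],lambda p:cyl(*p,.066,z,z+.015),(.53,.2),(.02,.02)); print(c,"lid z0",z,np.round(x,4),round(k,4))
  J=best("jar",c,(.53,.2,.04))
  if J is not None:
    U=np.maximum(R,J); g=lambda p:np.vstack([cyl(*p,.061,0,.09)])
    def cost_mask(p): return g(p)
    x,k=fit([c],[U],lambda p:cyl(*p,.061,0,.09),(.53,.2),(.02,.02));print("jar",c,np.round(x,4),round(k,3),J.sum())
E
python3 w.py
```

```text
top lid z0 0.086 [0.5333 0.204 ] 0.0289
top lid z0 0.09 [0.5332 0.2033] 0.0274
top lid z0 0.094 [0.533 0.202] 0.0281
jar top [0.5339 0.2112] 0.127 217.0
scene lid z0 0.086 [0.5213 0.2001] 0.0546
scene lid z0 0.09 [0.5274 0.2007] 0.0651
scene lid z0 0.094 [0.5327 0.2016] 0.0787
jar scene [0.5211 0.201 ] 0.116 2388.0
```

View pics/v5.png

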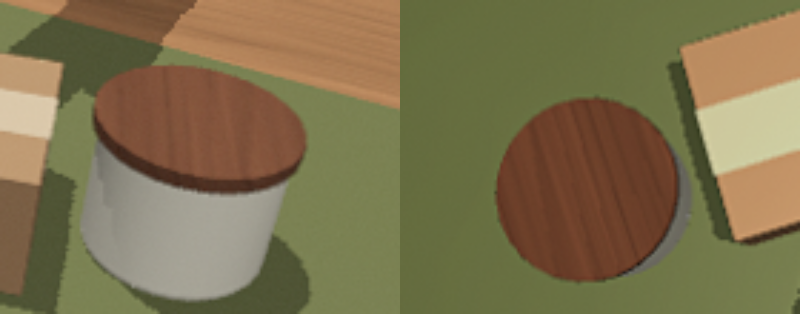

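The lid is down and level on the jar at (200,130) in the left panel, with no gap visible. It is centred within about 2 mm of the jar's measured centre, so the plug must be in the mouth.

```bash
python3 -c "
from workcell import job
print(job.finish_job())"
```

```text
the job is handed in; nothing more can be done
None
```

I slid the lid off the carton onto the larger jar, where the last pictures showed it fully down, level, and centred within about 2 mm. I then backed the gripper clear and handed the job in at about 9 s; no verdict came back.

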